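Put a cemented heel tip on the drying turntable and index it to the extraction duct

TASK

The loose rubber heel tip beside the glue pot has just been cemented and must dry on the covered turntable. Turn the turntable (a red handle bar stands on its spindle) until its one free place has clicked in at the front opening, slide the tip flat under that place's sprung clip until its straight edge is against the stop, then turn the table until this place has clicked in at the very back, in front of the extraction duct. Leave the things that stand about where they are.

Things in the scene. Friction and masses are not known exactly. Their poses are not given: they have to be found in the camera images.
- heel_tip: the loose black rubber heel tip on the bench: house-shaped, 10 mm thick, 35 mm wide between two parallel flanks (31 mm long; grip it across these), 39 mm from the straight edge to the blunt nose. Origin: on the underside, 15.7 mm from the straight edge, 23.5 mm from the nose, 17.5 mm from each flank. Its own axes are skew to the outline: use tip_edge for directions
- tip_edge (a point): middle of the loose tip's straight edge (35 mm long), on the underside; x points from the nose square out through the straight edge, y along the straight edge, z up while the tip lies flat as at the start
- dryer: the drying turntable's fixed base: green disc 300 mm across; origin at the foot of the turntable's axis, x from front to back. A grey sheet shroud goes round the back half (285 mm across, up to 110 mm over the bench), with a clear roof at 106 to 110 mm from 18 mm behind the axis to the back; the front half is open. A 56 mm round extraction duct leaves through the back wall
- free_place (a point): the one free place, on top of the turning plate, 36 mm over the bench, 100 mm from the axis: where the tip's origin belongs; x to the axis, y along the rim, z up. The plate is bare aluminium, 260 mm across, and has six such places 60 degrees apart, each with a cork patch, a stop and a sprung clip; the five others hold fixed tips. At the flanks and the rim side the place is open for fingers
- stop_edge (a point): at the free place, foot of the stop's face that the tip's straight edge must rest against, 16.2 mm nearer the axis than free_place; same axes. The stop is a bar 30 mm along y and 7 mm high; the clip's two cheeks stand 7 to 24 mm behind its face (26 mm over both, 17 mm high)
- clip (a joint): angle of the free place's sprung jaw, rad: 0 closed and empty, about 0.11 with a tip under it, at most 0.5. The jaw is 16 mm wide; its round nose, 8 mm on the rim side of the stop's face, is 7.5 mm over the plate when closed and presses with about 3.5 N. A lip slopes up from it for 22 mm towards the rim, to 16 mm over the plate, so a tip pushed in along the plate lifts it (about 6 N)
- turntable (a joint): angle of the turntable, rad, anticlockwise seen from above, no end stops; at 0 and every whole turn the free place is at the front mark, at pi at the back mark. A sprung roller holds the plate at every 60 degrees (about 0.08 N m) and pulls it in from up to 5 degrees away; between these it stays where it is left
- handle (a point): middle of the red handle bar on the upright spindle, on the turntable's axis, 150 mm over the bench; x along the bar, z up. The bar is 80 mm long, 16 mm wide and 20 mm high, its underside 30 mm above the shroud's roof; it turns with the plate and lies along the line from the axis to the free place
- front_mark (a point): on the fixed base: where free_place is when the free place has clicked in at the front, in the middle of the shroud's opening; x from the front to the back of the turntable, z up
- back_mark (a point): on the fixed base: where free_place is when the free place has clicked in at the very back under the shroud, in front of the extraction duct; x as for front_mark
- glue_pot: grey tin pot of cement, 79 mm across, 76 mm high; origin: middle of its underside
- creme_jar: white jar with black lid, 52 mm across, 58 mm high; origin: middle of its underside
- spool: spool of dark red thread, 38 mm across, 50 mm high; origin: middle of its underside
- wax_tin: flat red tin, 80 mm across, 26 mm high; origin: middle of its underside
- solvent_bottle: blue squeeze bottle, 65 mm across, with a bent spout, 189 mm high; origin on the underside, 20 mm from the bottle's axis towards the spout's end

How it is judged:
By the outcome, as a careful person would: the job done as asked, in the order asked, and still so for the second after the job is handed in, with the robot touching nothing.
It also fails if it takes over 72 s, if anything falls off the work surface, if the arm or the gripper's body presses on something with over 40 N, if the wrist force passes 120 N, or if a joint passes its speed limit or range.

ROBOT

A 7-joint arm with a two-finger parallel gripper is mounted at the origin on a cart in front of the work surface, level with it; the furniture and walls round the work are solid. World frame = base frame: x ahead of the robot, y to its left, z up, the work surface at z = 0. Lengths are in m, angles in degrees, forces in N, time in s.
With the tool pointing down it reaches from about 0.35 to 0.775 m from the base axis. Payload 3.1 kg.
Tool frame: the origin (TCP) lies on the centre line of the jaws, within the pads' length; the fingertips stand 17 mm ahead of it and the grasp point (between the pads) lies 2 mm behind it (robot.tip_reach is the distance from the TCP to the fingertips, in m); z points along the fingers, y is the line along which they close (so a half turn about z gives the same grasp; the last joint's range is limited). The gripper opens to 85 mm and grips with 20 to 120 N. Pads are 22 mm wide; open, the fingers measure 114 mm over their backs; the gripper's body (76 mm by 85 mm) begins 54 mm behind the grasp point. The pads swing forward as they close: fully open they stand 13 mm farther back than shut.
Start: joints at [-69.769, 17.813, 0.802, 86.603, -0.252, 75.585, -1.558], TCP at [0.212, 0.508, 0.248] pointing down, gripper open.
Joint ranges: [-154.91, 154.91], [-16.99, 109.72], [-72.82, 74.43], [7.12, 147.25], [-82.49, 262.49], [11.32, 116.49], [-174.64, 174.64]. Speed limits (degrees/s): [159.86, 159.86, 180, 180, 180, 180, 180].

INTERFACE

Orientations are given as [roll, pitch, yaw] about the fixed x, y, z axes, in that order (R = Rz(yaw) Ry(pitch) Rx(roll)).
In Python, from station import robot, fingers, vision, workorder, recognise gives the robot as it stands. Calls block until the motion is done:
- robot.move_to(position, orientation): joint-space move of the TCP to a pose.
- robot.line_to(position, orientation=None, velocity=0.15, f_stop=None): straight line of the TCP; orientation=None keeps the orientation; velocity is the mean speed in m/s. With f_stop (N) it stops when the force on the tool has changed by that much, and returns True; else False.
- robot.move_j(angles): joint-space move.
- fingers.gripper_to(opening, force=None): opening from 0.0 (shut) to 1.0 (fully open); force is the grip in N (None keeps the last); returns when the fingers have stopped.
- robot.pause(seconds).
- robot.inverse_kinematics(position, orientation): joint angles nearest the present ones, or None.
- vision.grab_frame(name): name is "scene" or "top" or "wrist"; returns the picture (420x560x3 uint8, red, green, blue); there is no depth.
- vision.calibration(name): a dict with "mtx" (3x3 intrinsics, pixels), "extrinsics" (4x4, takes a point from world to camera coordinates); the wrist camera has in their place "T_tool_cam" (4x4, takes a point from camera to tool coordinates, whose origin is the TCP and whose axes are the flange's). Camera axes: x right, y up, looking along -z (the intrinsics and any distortion apply to the point x, -y, -z); pixel columns grow to the right and rows downward; lengths in m; the calibration is good to about 2 mm. A picture is of the moment at which its call begins: read the wrist's pose just before it. calibration takes no time and is no camera call.
A pose or a line that the arm cannot do raises robot.PlanningError and nothing moves.
- workorder.close_job(): hands the job in; it is judged then, once.
Trained networks look in the newest picture that a camera, given by its name, has taken for a name from the list of things; names that differ only in an ending like _2 or _b are one class to them, and where a whole thing is asked for, a point or a joint stands for the part that bears it (a point fixed in the world has none). Each returns a list of dicts, best first, with "p" (0 to 1); they miss things now and then, are a little off and sometimes report something else, mostly with a low value. They report only what shows in the picture. A call takes as long as a camera call.
- recognise(label, camera): "rect" ([centre column, centre row, width, height] in pixels, round what is visible of it).
Readings, each from a call of its own:
- robot.current_time_s(): time.
- robot.current_joint_positions(): joint angles.
- robot.current_dq(): joint speeds.
- robot.current_joint_torque(): joint torques, N m.
- robot.current_tool_pos(): TCP position.
- robot.current_eef_rot(): TCP orientation.
- robot.current_contact_force(): force on the tool from outside, world axes, zero at the start.
- robot.current_torque(): the same for the moment, N m.
- robot.current_finger_gap(): opening from 0.0 (shut) to 1.0 (fully open).
- robot.current_gripper_force(): force on a finger pad.
Only numpy, scipy, OpenCV 4.12 (cv2) and the standard library are available. Lean on these libraries where they do the work, as an engineer would, in place of code of your own. Each camera call takes 0.05 s, during which the arm holds its last target. There are 200 camera calls.

## Working session

There is one attempt and no reset: what is moved stays moved. The work goes in short steps, each a Python script; the robot and the scene stay as the last script left them, time stands still between calls to the robot, and variables do not carry over. Pictures are saved under pics/ and viewed, at most 13 in all, crops included, and the job is handed in when it is done.

```bash
mkdir -p pics; ls
python3 - <<'E'
from station import robot,fingers,vision,recognise
import cv2
for c in ("scene","top"):
    im=vision.grab_frame(c); cv2.imwrite(f"pics/{c}0.png",im[:,:,::-1])
    k=vision.calibration(c); print(c,k["mtx"].round(1).tolist(),k["extrinsics"].round(3).tolist(),[x for x in k])
    for n in ("heel_tip","dryer","free_place","handle","glue_pot","clip","solvent_bottle","creme_jar","spool","wax_tin"):
        print(n,[(d["p"],[round(v) for v in d["rect"]]) for d in recognise(n,c)[:2]])
print(robot.current_time_s(), robot.current_tool_pos(), robot.current_eef_rot(), vision.calibration("wrist"))
E
```

```text
pics
scene [[541.1, 0.0, 278.0], [0.0, 541.1, 210.8], [0.0, 0.0, 1.0]] [[0.687, -0.726, 0.015, -0.405], [0.481, 0.471, 0.74, -0.363], [-0.544, -0.501, 0.673, -1.527], [0.0, 0.0, 0.0, 1.0]] ['mtx', 'extrinsics']
heel_tip []
dryer [(0.73, [274, 224, 92, 87])]
free_place [(0.56, [274, 224, 71, 70])]
handle [(0.92, [273, 225, 78, 61])]
glue_pot [(0.91, [207, 180, 24, 31]), (0.31, [270, 226, 75, 69])]
clip [(0.67, [273, 226, 74, 64])]
solvent_bottle [(0.96, [357, 236, 23, 42])]
creme_jar [(0.76, [186, 210, 13, 22]), (0.63, [197, 203, 13, 8])]
spool [(0.51, [207, 214, 12, 18])]
wax_tin [(0.74, [348, 314, 26, 27]), (0.3, [276, 223, 89, 85])]
top [[459.1, 0.0, 283.1], [0.0, 459.1, 207.7], [0.0, 0.0, 1.0]] [[-0.056, -0.998, 0.005, -0.015], [0.976, -0.054, 0.211, -0.586], [-0.21, 0.017, 0.978, -1.251], [0.0, 0.0, 0.0, 1.0]] ['mtx', 'extrinsics']
heel_tip [(0.6, [162, 247, 14, 15]), (0.53, [264, 222, 91, 68])]
dryer [(0.9, [260, 206, 104, 111])]
free_place [(0.76, [263, 221, 87, 69])]
handle [(0.58, [260, 224, 84, 68]), (0.29, [167, 272, 22, 19])]
glue_pot [(0.75, [262, 224, 88, 68]), (0.59, [143, 215, 32, 30])]
clip [(0.43, [399, 242, 31, 26])]
solvent_bottle [(0.74, [352, 160, 42, 34])]
creme_jar [(0.52, [167, 273, 19, 21])]
spool [(0.68, [189, 255, 16, 14])]
wax_tin [(0.94, [400, 242, 27, 22])]
1.1 [0.21153829 0.50771521 0.24830645] [1.79998548e+02 2.68115319e-03 1.57384599e+02] {'mtx': array([[306.02208024,   0.        , 281.88996071],
       [  0.        , 306.02208024, 214.28319088],
       [  0.        ,   0.        ,   1.        ]]), 'T_tool_cam': array([[-2.79125976e-04,  9.47903387e-01,  3.18557831e-01,
         8.16941470e-02],
       [ 9.99999953e-01,  3.05531442e-04, -3.29243999e-05,
        -8.74157076e-04],
       [-1.28538584e-04,  3.18557807e-01, -9.47903427e-01,
        -1.25529146e-01],
       [ 0.00000000e+00,  0.00000000e+00,  0.00000000e+00,
         1.00000000e+00]])}
```

```bash
cat > h.py <<'E'
from station import robot,fingers,vision,recognise
import numpy as np, cv2
from scipy.spatial.transform import Rotation as R
def cam(c,pos=None,rpy=None):
    k=vision.calibration(c)
    if c!="wrist": return k["mtx"],np.linalg.inv(k["extrinsics"])
    T=np.eye(4);T[:3,:3]=R.from_euler("xyz",rpy,degrees=True).as_matrix();T[:3,3]=pos
    return k["mtx"],T@k["T_tool_cam"]
def ray(K,T,uv,z):
    uv=np.atleast_2d(np.asarray(uv,float)); d=np.c_[(uv[:,0]-K[0,2])/K[0,0],-(uv[:,1]-K[1,2])/K[1,1],-np.ones(len(uv))]@T[:3,:3].T
    return T[:3,3]+d*((z-T[2,3])/d[:,2])[:,None]
def proj(K,T,p):
    q=(np.atleast_2d(p)-T[:3,3])@T[:3,:3]
    return np.c_[K[0,0]*q[:,0]/-q[:,2]+K[0,2],K[1,2]-K[1,1]*q[:,1]/-q[:,2]]
def wshot(name=None):
    p,r=robot.current_tool_pos(),robot.current_eef_rot()
    im=vision.grab_frame("wrist"); K,T=cam("wrist",p,r)
    if name: cv2.imwrite(f"pics/{name}.png",im[:,:,::-1]); np.savez(f"pics/{name}.npz",K=K,T=T)
    return im,K,T
E
python3 - <<'E'
from h import *
K,T=cam("top")
for n,uv,z in [("tip",(162,247),.01),("dryer",(260,206),.03),("pot",(143,215),.04),("wax",(400,242),.02),("spool",(189,255),.03),("jar",(167,273),.04)]: print(n,ray(K,T,uv,z).round(3))
im=cv2.imread("pics/top0.png")[120:320,100:440]; cv2.imwrite("pics/t1.png",cv2.resize(im,None,fx=2.3,fy=2.3,interpolation=3))
E
```

```text
tip [[0.497 0.312 0.01 ]]
dryer [[0.6  0.02 0.03]]
pot [[0.589 0.359 0.04 ]]
wax [[ 0.472 -0.382  0.02 ]]
spool [[0.467 0.23  0.03 ]]
jar [[0.418 0.29  0.04 ]]
```

View pics/t1.png

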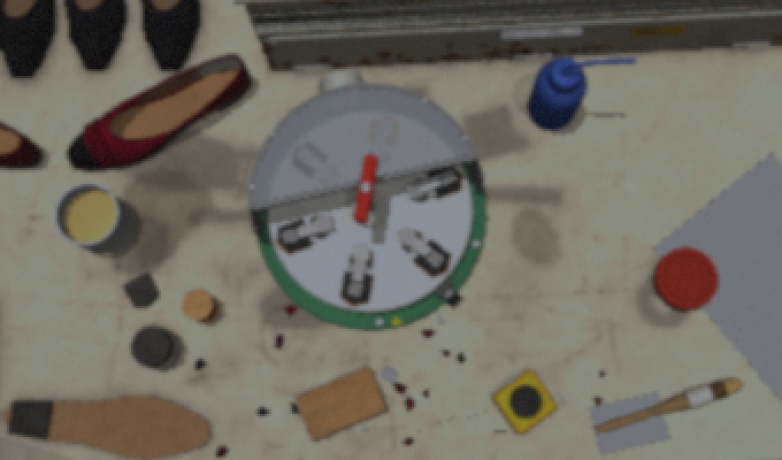

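Run:
```python
from h import *
robot.move_to([0.46,0.31,0.22],[180,0,180]); robot.pause(.3); im,K,T=wshot("wtip")
print([(d["p"],d["rect"]) for d in recognise("heel_tip","wrist")[:3]])
robot.move_to([0.47,0.03,0.30],[180,0,180]); robot.pause(.3); im,K,T=wshot("wdry")
for n in ("free_place","handle","clip","dryer"): print(n,[(d["p"],d["rect"]) for d in recognise(n,"wrist")[:3]])
print(robot.current_time_s(),robot.current_joint_positions())
d=np.load("pics/wtip.npz");print(proj(d["K"],d["T"],[.497,.312,.01]))
a=cv2.imread("pics/wtip.png");cv2.imwrite("pics/wtip_v.png",cv2.resize(a,(800,600)))
a=cv2.imread("pics/wdry.png");cv2.imwrite("pics/wdry_v.png",cv2.resize(a,(800,600)))
```

```text
[(0.57, [286.9, 221.0, 33.1, 35.0])]
free_place [(0.97, [272.4, 253.2, 186.7, 175.0])]
handle [(0.68, [272.9, 254.1, 182.7, 177.6])]
clip [(0.62, [517.4, 263.7, 85.2, 72.6])]
dryer [(0.92, [279.1, 261.8, 227.1, 231.8]), (0.49, [8.7, 178.2, 17.4, 50.7])]
4.3917 [-20.88780231   6.96768015  17.07479546  93.2139097   -2.06893559
  80.13448616  86.43215148]
[[283.44670544 219.86341513]]
```

View pics/wtip_v.png

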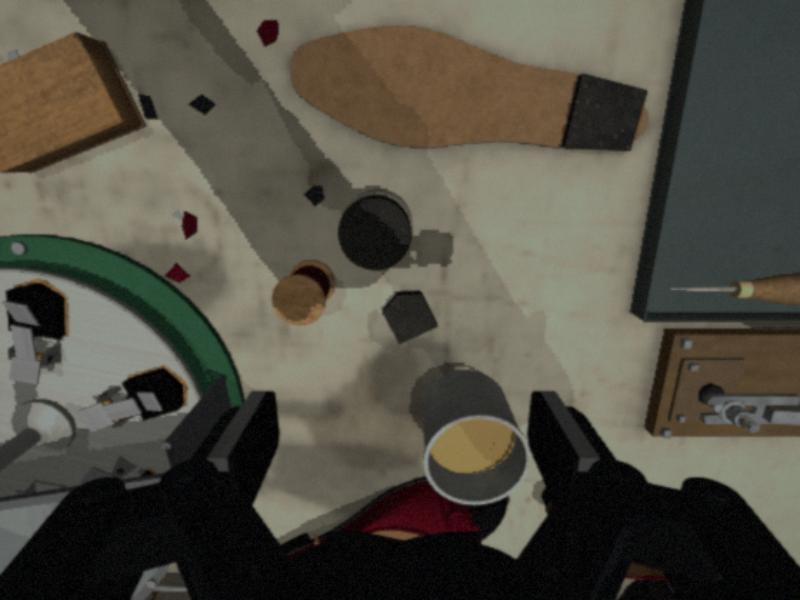

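View pics/wdry_v.png

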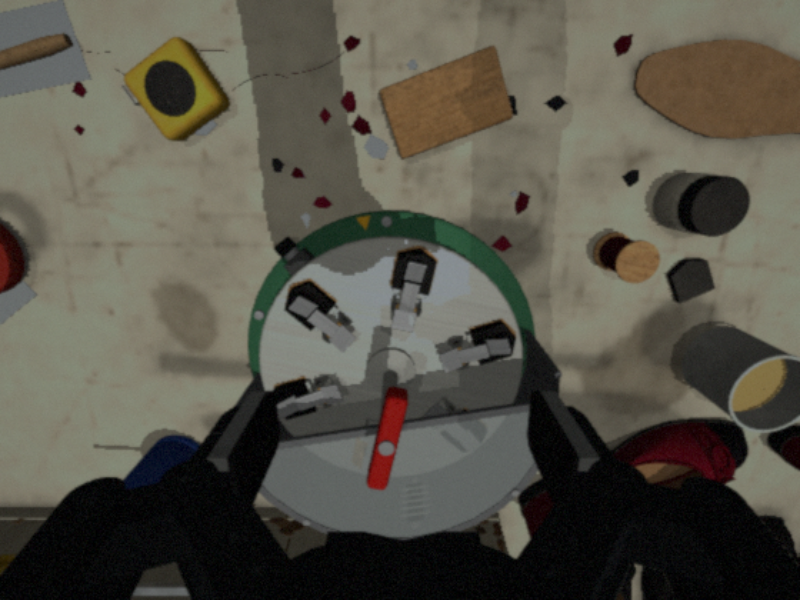

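```bash
cat > dry.py <<'E'
from h import *
from scipy.optimize import least_squares
def masks(im):
    h=cv2.cvtColor(im,cv2.COLOR_RGB2HSV); H,S,V=[h[...,i].astype(int) for i in range(3)]
    return dict(green=(H>55)&(H<95)&(S>110)&(V>30), red=((H<6)|(H>174))&(S>170)&(V>90), yellow=(H>10)&(H<32)&(S>120)&(V>90))
def handle(im,K,T,c0=(.6,.02)):
    m=masks(im)["red"].astype(np.uint8); n,l,s,c=cv2.connectedComponentsWithStats(m)
    best=[i for i in range(1,n) if s[i,4]>150]
    r=min(best,key=lambda i:np.hypot(*(ray(K,T,c[i],.15)[0,:2]-c0)))
    pts=np.argwhere(l==r)[:,::-1]; w=ray(K,T,pts,.158)[:,:2]; 
    (cx,cy),(a,b),th=cv2.minAreaRect(w.astype(np.float32)*1000)
    mu=w.mean(0); e,v=np.linalg.eigh(np.cov((w-mu).T)); d=v[:,1]
    return np.array([cx,cy])/1000,(a,b),np.degrees(np.arctan2(d[1],d[0]))%180
E
python3 - <<'E'
from dry import *
d=np.load("pics/wdry.npz");K,T=d["K"],d["T"];im=cv2.imread("pics/wdry.png")[:,:,::-1].copy()
print("handle",handle(im,K,T))
g=masks(im)["green"]; y=masks(im)["yellow"]
g8=cv2.morphologyEx(g.astype(np.uint8),cv2.MORPH_OPEN,np.ones((2,2)));n,l,s,c=cv2.connectedComponentsWithStats(g8);k=1+np.argmax(s[1:,4]);print(s[k],c[k])
pts=np.argwhere(l==k)[:,::-1]
for z in (0,.01,.02,.03):
    w=ray(K,T,pts,z)[:,:2]; c=np.array([.6,.02])
    for it in range(4):
        ang=np.degrees(np.arctan2(*(w-c).T[::-1]))%360; r=np.hypot(*(w-c).T)
        o=np.array([w[(b:=np.where((ang>=a)&(ang<a+3))[0])[np.argmax(r[b])]] for a in range(110,260,3) if ((ang>=a)&(ang<a+3)).any()])
        f=least_squares(lambda p:np.hypot(*(o-p[:2]).T)-p[2],[*c,.15],loss="soft_l1",f_scale=.001); c=f.x[:2]
    print(z,f.x.round(4),len(o),np.abs(f.fun).mean())
    n,l2,s2,cc=cv2.connectedComponentsWithStats(y.astype(np.uint8))
    for i in range(1,n):
        q=ray(K,T,cc[i],z)[0,:2]
        if abs(np.hypot(*(q-c))-.14)<.03 and s2[i,4]>8: print("  yel",cc[i],s2[i,4],q.round(4),"back dir deg",np.degrees(np.arctan2(*(c-q)[::-1])),np.hypot(*(q-c)))
E
```

```text
handle (array([0.60302515, 0.01361895]), (14.279834747314453, 36.142181396484375), np.float64(169.4497047400743))
[ 260  150  114   84 1577] [322.05960685 177.4774889 ]
0 [0.5843 0.0213 0.1469] 27 0.000565710302534105
  yel [254.1875  154.21875] 32 [ 0.4435 -0.0081] back dir deg 11.775158942689336 0.1438433570475202
0.01 [0.5797 0.0215 0.1434] 27 0.0005526864566011096
  yel [254.1875  154.21875] 32 [ 0.4422 -0.0072] back dir deg 11.780511310405062 0.14044983863637853
0.02 [0.5751 0.0217 0.1399] 27 0.0005366152654007472
  yel [254.1875  154.21875] 32 [ 0.4409 -0.0063] back dir deg 11.788560108345292 0.13708481878302453
0.03 [0.5705 0.0219 0.1365] 27 0.0005266429584144497
  yel [254.1875  154.21875] 32 [ 0.4396 -0.0054] back dir deg 11.79234384171945 0.13366212201438094
```

Run:
```python
from dry import *
d=np.load("pics/wdry.npz");K,T=d["K"],d["T"];im=cv2.imread("pics/wdry.png")[:,:,::-1].copy()
h=cv2.cvtColor(im,cv2.COLOR_RGB2HSV)
for p in [(276,280),(274,295),(271,314),(268,325),(265,335)]: print(h[p[1],p[0]],im[p[1],p[0]])
H,S,V=[h[...,i].astype(int) for i in range(3)]
m=(((H<10)|(H>170))&(S>130)&(V>50)).astype(np.uint8)
m[:, :240]=0;m[:,300:]=0;m[:270]=0;m[345:]=0
m=cv2.morphologyEx(m,cv2.MORPH_CLOSE,np.ones((9,9)))
pts=np.argwhere(m>0)[:,::-1].astype(np.float32); r=cv2.minAreaRect(pts); b=cv2.boxPoints(r); print(r)
w=ray(K,T,b,.16)[:,:2];print(w.round(4),w.mean(0),[np.hypot(*(w[i]-w[i-1])) for i in range(4)])
mu=ray(K,T,pts,.16)[:,:2]; q=mu-mu.mean(0);e,v=np.linalg.eigh(np.cov(q.T));print(mu.mean(0),np.degrees(np.arctan2(v[1,1],v[0,1])))
hub=ray(K,T,(387/800*560,449*.7),.16);print("hub",hub)
g=im[250:262];
```

```text
[  1 215 127] [127  23  20]
[  1 210 131] [131  26  23]
[ 75   5 110] [108 110 109]
[  1 239 127] [127  12   8]
[  1 218 131] [131  24  19]
((270.8623352050781, 306.9297790527344), (16.339792251586914, 71.73018646240234), 12.994616508483887)
[[0.6176 0.0017]
 [0.5343 0.0196]
 [0.5383 0.0351]
 [0.6223 0.0185]] [0.57811964 0.01870488] [np.float64(0.017487035728579577), np.float64(0.085156687824237), np.float64(0.016035678862424876), np.float64(0.08562601241523675)]
[0.57607467 0.0188611 ] 168.127129132085
hub [[0.5852124  0.01900617 0.16      ]]
```

```bash
cat >> dry.py <<'E'
def bar(im,K,T):
    h=cv2.cvtColor(im,cv2.COLOR_RGB2HSV);H,S,V=[h[...,i].astype(int) for i in range(3)]
    m=(((H<10)|(H>170))&(S>130)&(V>40)).astype(np.uint8)
    u=proj(K,T,[.583,.02,.155])[0].astype(int); k=np.zeros_like(m); cv2.circle(k,tuple(int(a) for a in u),90,1,-1); m&=k
    m=cv2.morphologyEx(m,cv2.MORPH_CLOSE,np.ones((11,11)))
    n,l,s,c=cv2.connectedComponentsWithStats(m); i=1+np.argmax(s[1:,4])
    pts=np.argwhere(l==i)[:,::-1]; w=ray(K,T,pts,.16)[:,:2]; (c,sz,a)=cv2.minAreaRect((w*1000).astype(np.float32))
    q=w-w.mean(0); e,v=np.linalg.eigh(np.cov(q.T))
    return np.array(c).round(1),np.array(sz).round(1),np.degrees(np.arctan2(v[1,1],v[0,1]))%180
E
python3 - <<'E'
from dry import *
robot.move_to([0.583,0.0195,0.26],[180,0,168]); robot.pause(.3); im,K,T=wshot("wbar")
print(bar(im,K,T))
d=np.load("pics/wdry.npz");K2,T2=d["K"],d["T"]
e=ray(K2,T2,[(280*.7,438*.7),(528*.7,405*.7)],.108);print("roof edge",e, np.degrees(np.arctan2(*(e[1]-e[0])[:2][::-1]))-90)
K3,T3=cam("top");print("duct",ray(K3,T3,(248.7,154.8),.07))
cv2.imwrite("pics/wbar_v.png",im[:,:,::-1])
print(robot.current_time_s(),robot.current_joint_positions().round(1),robot.current_contact_force())
E
```

```text
(array([580.8,  18.6]), array([15.6, 79.1]), np.float64(167.59731101929384))
roof edge [[ 0.61294458 -0.07412307  0.108     ]
 [ 0.58052477  0.13401356  0.108     ]] 8.853369973690278
duct [[0.74523311 0.04438305 0.07      ]]
5.2917 [-17.8  21.9  20.2  80.5  -7.6  78.9  80.6] [-1.05440488 -0.91787981 -0.26425122]
```

View pics/wbar_v.png

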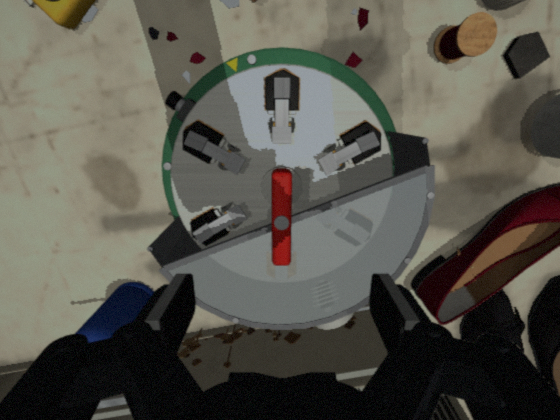

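Run:
```python
from dry import *
d=np.load("pics/wbar.npz");K,T=d["K"],d["T"]
c=np.array([.5808,.0186])
for z in (0.01,.02,.03):
    q=ray(K,T,(233,65),z)[0,:2]; print(z,np.hypot(*(c-q)),np.degrees(np.arctan2(*(c-q)[::-1])))
e=ray(K,T,[(165,270),(433,168)],.11);print(np.degrees(np.arctan2(*(e[1]-e[0])[:2][::-1]))-90)
fingers.gripper_to(.5)
robot.line_to([*c,.20],[180,0,167.6]); f0=robot.current_contact_force()
if robot.line_to([*c,.153],velocity=.08,f_stop=8): print("contact!",robot.current_tool_pos())
fingers.gripper_to(.1,20); robot.pause(.2)
print(robot.current_finger_gap(),robot.current_gripper_force(),robot.current_contact_force()-f0,robot.current_tool_pos(),robot.current_time_s())
```

```text
0.01 0.13966628678986184 10.58836306067952
0.02 0.1379280593240307 10.24335336885388
0.03 0.13619496055901345 9.889549987293314
10.120680835414674
0.18176519799057736 25.046949684619904 [1.03259918 1.95763696 5.31123269] [0.58155538 0.01944566 0.15386582] 7.6167
```

Run:
```python
from dry import *
q0=robot.current_joint_positions(); f0=robot.current_contact_force()
for a in np.linspace(0,-157.5,7)[1:]:
    q=q0.copy(); q[6]+=a; robot.move_j(q)
    f=robot.current_contact_force()-f0; t=robot.current_torque()
    print(round(a,1),f.round(1),t.round(2),robot.current_tool_pos().round(4),robot.current_eef_rot().round(1),round(robot.current_time_s(),2))
    if np.linalg.norm(f)>35: print("high"); break
```

```text
-26.2 [ 1.4  1.3 -4. ] [ 0.6  -0.25  0.04] [0.5819 0.0203 0.1539] [1.798e+02 1.000e-01 1.416e+02] 8.13
-52.5 [ 3.3  2.4 -4.1] [ 0.61 -0.51  0.03] [0.5826 0.0208 0.1539] [179.7  -0.  115.3] 8.65
-78.8 [ 5.3  1.8 -7.1] [ 0.72 -0.78  0.  ] [0.5834 0.0209 0.1539] [179.7  -0.2  89. ] 9.17
-105.0 [ 6.3  2.  -8. ] [ 0.74 -1.18 -0.04] [0.5842 0.0208 0.1539] [179.7  -0.3  62.8] 9.68
-131.2 [ 7.6  1.2 -8.8] [ 0.68 -1.49  0.06] [0.5849 0.0202 0.1539] [179.8  -0.5  36.5] 10.2
-157.5 [ 9.5  0.5 -9.5] [ 0.46 -1.67 -0.07] [0.5852 0.0194 0.1539] [179.9  -0.6  10.2] 10.72
```

Run:
```python
from dry import *
fingers.gripper_to(.5); p=robot.current_tool_pos()
robot.line_to([p[0],p[1],.26],velocity=.25); robot.pause(.2)
im,K,T=wshot("wbar2"); print(bar(im,K,T))
robot.move_to([.4808,.001,.24],[180,0,180]); robot.pause(.3); im,K,T=wshot("wfree")
robot.move_to([.497,.312,.125],[180,0,180]); robot.pause(.3); im2,K,T=wshot("wtip2")
print([(d["p"],d["rect"]) for d in recognise("heel_tip","wrist")[:3]],robot.current_time_s())
v=np.hstack([cv2.resize(im[:,80:480],(400,420)),im2[:,80:480]]);cv2.imwrite("pics/both.png",v[:,:,::-1])
```

```text
(array([585.7,  18.2]), array([79. , 15.3]), np.float64(10.217843863891773))
[(0.95, [288.9, 217.2, 52.1, 48.3])] 16.3583
```

View pics/both.png

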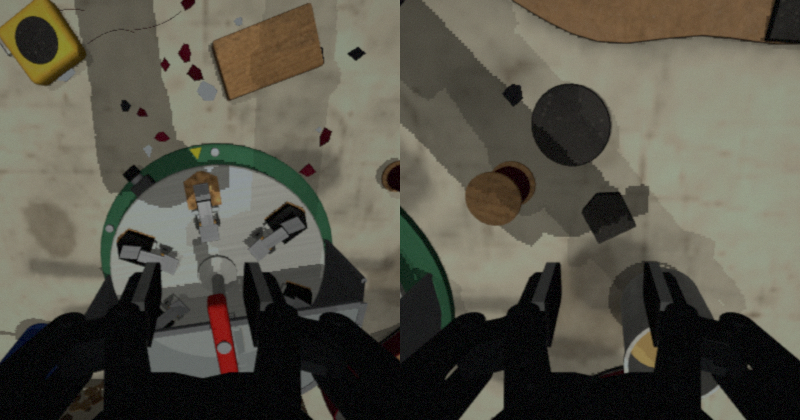

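```bash
cat > tip.py <<'E'
from h import *
from scipy.optimize import minimize
def poly(w): return np.array([[0,17.5],[0,-17.5],[-31,-17.5],[-39,-w],[-39,w],[-31,17.5]])/1000
def fit(im,K,T,z0=0.,x0=None,thr=None,uv=(289,217),rad=60):
    V=im.max(2).astype(float); u,v=map(int,uv); x1,y1=u-rad,v-rad; P=V[y1:v+rad,x1:u+rad]
    n=8; S=4
    thr=thr or cv2.threshold(P.astype(np.uint8),0,255,cv2.THRESH_OTSU)[0]
    m=(P<thr).astype(np.uint8); nn,l,s,c=cv2.connectedComponentsWithStats(m); k=l[rad,rad]; m=(l==k).astype(np.uint8)
    M=cv2.resize(cv2.GaussianBlur(m*255,(3,3),0),None,fx=S,fy=S,interpolation=cv2.INTER_LINEAR)>127
    def sil(p):
        a=p[2]; Rm=np.array([[np.cos(a),-np.sin(a)],[np.sin(a),np.cos(a)]]); w=poly(p[3]*1000)@Rm.T+p[:2]
        q=np.vstack([proj(K,T,np.c_[w,np.full(6,z)]) for z in (z0,z0+.01)])
        h=cv2.convexHull((((q-[x1,y1])+.5)*S-.5).astype(np.float32)); I=np.zeros(M.shape,np.uint8)
        cv2.fillConvexPoly(I,(h*16).round().astype(np.int32),1,shift=4); return I>0
    cost=lambda p: 1-(sil(p)&M).sum()/max(1,(sil(p)|M).sum())
    ctr=ray(K,T,uv,z0+.005)[0,:2]; best=None
    for a in (np.arange(0,360,30) if x0 is None else [x0]):
        a=np.radians(a); s=[*(ctr+.0195*np.array([np.cos(a),np.sin(a)])),a,.009]
        sx=np.array([s]+[np.add(s,d) for d in np.diag([.004,.004,.15,.003])])
        r=minimize(cost,s,method="Nelder-Mead",options=dict(initial_simplex=sx,maxiter=250))
        if best is None or r.fun<best.fun: best=r
    return best,thr,m,sil
E
python3 - <<'E'
from tip import *
d=np.load("pics/wtip2.npz");K,T=d["K"],d["T"];im=cv2.imread("pics/wtip2.png")[:,:,::-1]
print(im.max(2)[205:232:3,255:325:4])
for t in (None,45,55):
    b,thr,m,sil=fit(im,K,T,thr=t); print(thr,m.sum(),b.fun,b.x.round(4),np.degrees(b.x[2]))
E
```

```text
[[ 79  81  74  15  15   9  20  22  24  17  25  20  20  64  74  68  74  77]
 [ 79  79  38  16  23  18  27  22  21  22  23  17  16  33  66  70  75  74]
 [ 77  78  22  27  21  16  25  25  23  22  21  10  19  17  69  68  77  76]
 [ 74  79  37  17  21  21  19  22  17  16  20  25  22  21  51  70  90  92]
 [ 76  80  66  24  23  24  18  27  14  27  18  25  37  28  24 122 129 127]
 [ 72  77  79  25  25  20  18  17  15  22  18  32  36  32  23 124 131 127]
 [ 77  78  73  47  24  22  24  25  25  35  30  40  41  42  38  93 133 122]
 [ 80  81  77  77  20  23  19  38  41  42  38  42  42  39  41  75 126 122]
 [ 77  80  77  78  27  25  37  42  42  38  40  37  41  47 108 127 128 122]]
97.0 8839 0.3306183623367287 [0.4851 0.3218 2.1323 0.9437] 122.16980897790513
45 1726 0.04745959613216255 [ 0.5143  0.3227  0.4735 -0.    ] 27.13000974101579
55 1809 0.02412914188615123 [ 0.5148  0.3229  0.4768 -0.    ] 27.318009725506027
```

Run:
```python
from h import *
a=np.radians(27.3); e=np.array([.5172,.3227]); o=e-.0155*np.array([np.cos(a),np.sin(a)]); print(o)
rpy=[180,0,207.3]
fingers.gripper_to(.62)
robot.move_to([*o,.10],rpy); robot.line_to([*o,.035],velocity=.12); robot.pause(.1)
hit=robot.line_to([*o,.008],velocity=.03,f_stop=3); p=robot.current_tool_pos(); print(hit,p,robot.current_contact_force())
robot.line_to([*o,p[2]+.0015],velocity=.05)
fingers.gripper_to(.2,40); print(robot.current_finger_gap(),robot.current_gripper_force(),robot.current_tool_pos(),robot.current_contact_force())
robot.line_to([*o,.10],velocity=.12); robot.pause(.2)
im,K,T=wshot("wheld"); print(robot.current_finger_gap(),robot.current_time_s())
t=vision.grab_frame("top"); cv2.imwrite("pics/top1.png",t[:,:,::-1])
v=cv2.resize(im[180:420,120:440],(800,600),interpolation=3); cv2.imwrite("pics/held_v.png",v[:,:,::-1])
```

```text
[0.50342643 0.31559093]
True [0.50317125 0.31538682 0.01354907] [-0.51825423 -0.72380168  5.05316509]
0.4038474899556192 43.445583189313766 [0.50406486 0.31645554 0.01634098] [-0.93487488 -0.79599703  5.70005947]
0.4037707875961472 20.2417
```

View pics/held_v.png

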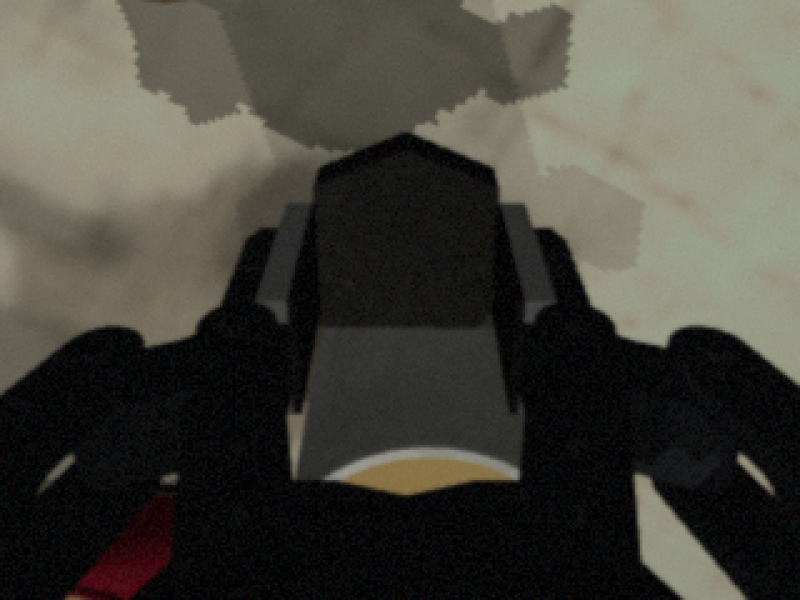

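Run:
```python
from h import *
d=np.load("pics/wheld.npz");K,T=d["K"],d["T"]; p=robot.current_tool_pos();print(p)
Rm=R.from_euler("xyz",robot.current_eef_rot(),degrees=True).as_matrix()
for uv,z in (((282,310),-.0065),((282,180+133*.4),-.0165),((120+317*.4,180+180*.4),-.0165)): print((ray(K,T,uv,p[2]+z)-p)@Rm)
A=np.array([.5833,.0190]); a=np.radians(10.2); u=np.array([np.cos(a),np.sin(a)]); rpy=[180,0,190.2]
P=lambda r,z:[*(A-r*u),z]
robot.line_to([*p[:2],.16],velocity=.25)
robot.move_to(P(.150,.14),rpy); robot.line_to(P(.137,.075),velocity=.12); robot.pause(.2)
hit=robot.line_to(P(.137,.047),velocity=.025,f_stop=3); q=robot.current_tool_pos(); print(hit,q,robot.current_contact_force(),robot.current_eef_rot())
if hit: robot.line_to(P(.137,q[2]+.001),velocity=.03)
print(robot.current_tool_pos(),robot.current_contact_force(),robot.current_time_s())
im,K,T=wshot("wpre"); v=cv2.resize(im[180:420,120:440],(800,600),interpolation=3); cv2.imwrite("pics/pre_v.png",v[:,:,::-1])
```

```text
[0.50309008 0.31539026 0.09929985]
[[-0.01262411 -0.00081423  0.00645398]]
[[ 0.02519094 -0.00080607  0.01659297]]
[[ 0.01488842 -0.01874714  0.01656209]]
True [ 0.44825    -0.0053116   0.05222105] [-0.04143226 -0.13547791  4.5639222 ] [ 1.79998139e+02 -5.28594344e-02 -1.69802384e+02]
[ 0.44838472 -0.00526674  0.05303699] [-0.25341623  0.85524306 -0.62585133] 23.9333
```

View pics/pre_v.png

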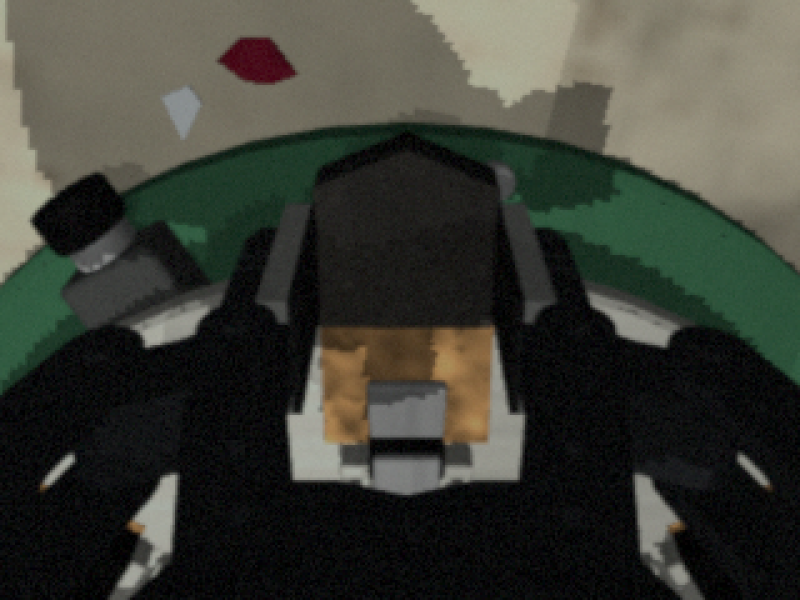

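Run:
```python
from h import *
A=np.array([.5833,.0190]); a=np.radians(10.2); u=np.array([np.cos(a),np.sin(a)])
P=lambda r,z:[*(A-r*u),z]
rad=lambda:(round(float((A-robot.current_tool_pos()[:2])@u),4),robot.current_tool_pos()[2].round(4),robot.current_contact_force().round(1))
print(robot.line_to(P(.104,.0532),velocity=.04,f_stop=14),rad())
robot.pause(.1)
print(robot.line_to(P(.093,.0530),velocity=.02,f_stop=12),rad(),robot.current_gripper_force(),robot.current_finger_gap(),robot.current_time_s())
im,K,T=wshot("wins"); v=cv2.resize(im[180:420,120:440],(800,600),interpolation=3); cv2.imwrite("pics/ins_v.png",v[:,:,::-1])
```

```text
True (0.1096, np.float64(0.0524), array([-1.8,  0.2,  4.7]))
True (0.1095, np.float64(0.0525), array([-0. ,  0.5,  5.3])) 41.47097636494436 0.4055135749520673 25.275
```

View pics/ins_v.png

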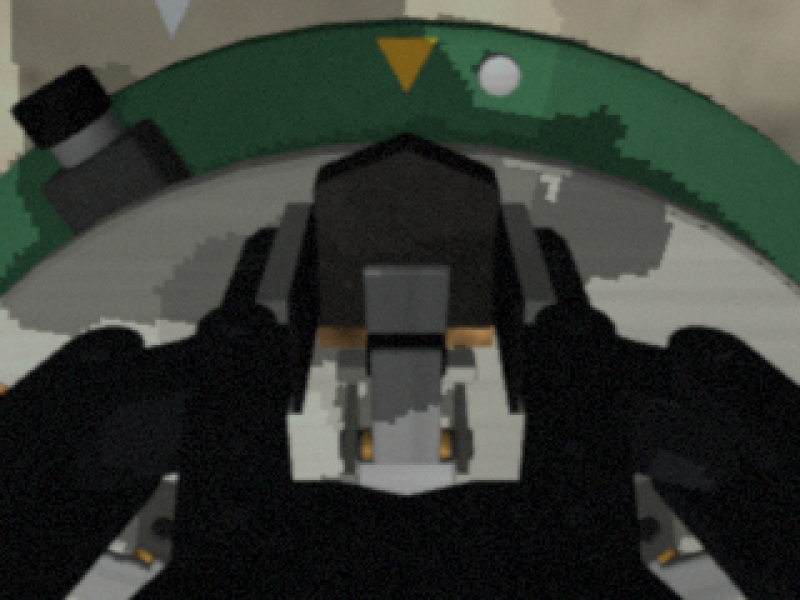

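Run:
```python
from h import *
A=np.array([.5833,.0190]); a=np.radians(10.2); u=np.array([np.cos(a),np.sin(a)])
P=lambda r,z:[*(A-r*u),z]
for r in (.1065,.1035,.101,.0995,.098,.0965,.095):
    hit=robot.line_to(P(r,.0535),velocity=.03,f_stop=24); f=robot.current_contact_force(); p=robot.current_tool_pos()
    print(r,hit,round(float((A-p[:2])@u),4),p[2].round(4),round(float(-f[:2]@u),1),f.round(1))
    if hit or -f[:2]@u>17: break
print(robot.current_time_s(),robot.current_finger_gap())
im,K,T=wshot("wins2"); v=cv2.resize(im[180:420,120:440],(800,600),interpolation=3); cv2.imwrite("pics/ins2_v.png",v[:,:,::-1])
```

```text
0.1065 False 0.1086 0.0526 4.3 [-4.3 -0.4  0.3]
0.1035 False 0.1084 0.0526 10.3 [-10.1  -2.2   7.1]
0.101 False 0.1083 0.0526 14.4 [-14.1  -2.7  12.2]
0.0995 False 0.1082 0.0526 17.6 [-17.4  -2.5  15.7]
26.3583 0.4056663930274841
```

View pics/ins2_v.png

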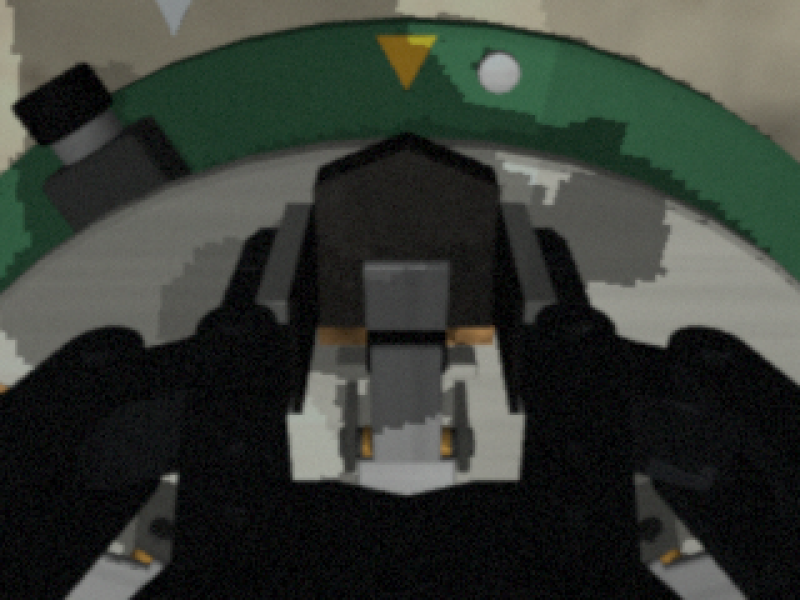

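Run:
```python
from h import *
A=np.array([.5833,.0190]); a=np.radians(10.2); u=np.array([np.cos(a),np.sin(a)]); rpy=[180,0,190.2]
P=lambda r,z:[*(A-r*u),z]
r,z=.1005,.0545; last=None
for i in range(22):
    robot.line_to(P(r,z),rpy,velocity=.04); f=robot.current_contact_force(); p=robot.current_tool_pos()
    ra=float((A-p[:2])@u); fr=float(-f[:2]@u)
    print(round(r,4),round(z,4),"|",round(ra,4),p[2].round(4),"fr",round(fr,1),"fz",f[2].round(1),robot.current_eef_rot().round(1)[:2])
    if fr>24 or abs(f[2])>25 or p[2]>.056: print("stop");break
    if f[2]>0: z+=.0007
    elif f[2]<-4: z-=.0005
    if fr<15: r-=.0015
    if ra<.1005 and fr>14: print("seated?"); break
print(robot.current_time_s(),robot.current_finger_gap())
im,K,T=wshot("wins3")
```

```text
0.1005 0.0545 | 0.1023 0.0532 fr 2.0 fz -5.2 [180.   -0.2]
0.099 0.054 | 0.0988 0.0535 fr 1.5 fz -7.0 [180.  -0.]
0.0975 0.0535 | 0.0983 0.0531 fr 4.2 fz -3.9 [ 1.8e+02 -1.0e-01]
0.096 0.0535 | 0.0982 0.0531 fr 6.4 fz -0.1 [180.   -0.3]
0.0945 0.0535 | 0.0982 0.0528 fr 9.2 fz 0.2 [180.   -0.5]
0.093 0.0542 | 0.0981 0.0529 fr 10.8 fz -0.6 [180.   -0.6]
0.0915 0.0542 | 0.098 0.0528 fr 13.2 fz 1.1 [180.   -0.8]
0.09 0.0549 | 0.0979 0.0528 fr 15.1 fz 0.2 [180.  -1.]
seated?
28.4083 0.40397254438471836
```

Run:
```python
from h import *
A=np.array([.5833,.0190]); a=np.radians(10.2); u=np.array([np.cos(a),np.sin(a)]); rpy=[180,0,190.2]
P=lambda r,z:[*(A-r*u),z]
robot.line_to(P(.0965,.0532),rpy,velocity=.03); print(robot.current_contact_force())
fingers.gripper_to(.58); robot.pause(.1)
robot.line_to(P(.0985,.075),rpy,velocity=.06); robot.line_to(P(.105,.20),rpy,velocity=.2); robot.pause(.2)
im,K,T=wshot("wseat"); print(robot.current_time_s(),proj(K,T,[*(A-.0995*u),.046]))
v=cv2.resize(im[90:330,120:440],(800,600),interpolation=3); cv2.imwrite("pics/seat_v.png",v[:,:,::-1])
```

```text
[-6.60052757 -0.43209676 -4.69537054]
30.7667 [[282.50460032 210.09391111]]
```

View pics/seat_v.png

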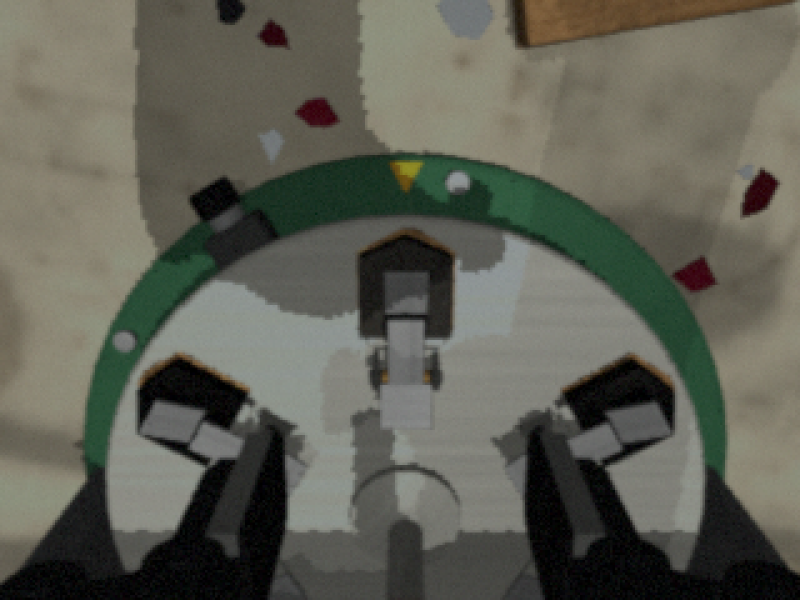

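Run:
```python
from dry import *
A=[.5833,.0190]
fingers.gripper_to(.5)
robot.line_to([*A,.215],[180,0,190.2],velocity=.2); robot.pause(.1)
print(robot.line_to([*A,.153],velocity=.1,f_stop=8))
fingers.gripper_to(.1,20); robot.pause(.1)
q0=robot.current_joint_positions(); f0=robot.current_contact_force(); print(q0.round(1),f0,robot.current_eef_rot(),robot.current_finger_gap())
tgt=-180.0
for a in np.linspace(0,tgt,7)[1:]:
    q=q0.copy(); q[6]+=a; robot.move_j(q)
    f=robot.current_contact_force()-f0
    print(round(a,1),f.round(1),robot.current_tool_pos().round(4),robot.current_eef_rot().round(1),round(robot.current_time_s(),2))
    if np.linalg.norm(f)>35: print("high"); break
```

```text
False
[  6.6  26.3 -14.3  88.8   6.9  65.6  91.1] [-1.33991942  0.48495893  4.85347497] [-1.79995095e+02  1.02874577e-01 -1.69798244e+02] 0.18201842954157632
-30.0 [ 0.8 -1.8 -1.7] [0.5839 0.0189 0.154 ] [1.800e+02 1.000e-01 1.603e+02] 33.58
-60.0 [ 0.2 -2.3 -2.5] [0.5838 0.0187 0.154 ] [1.800e+02 1.000e-01 1.303e+02] 34.14
-90.0 [-0.3 -3.1 -0.1] [0.5835 0.0186 0.154 ] [180.    0.  100.4] 34.71
-120.0 [-2.3 -3.2  0.6] [0.5833 0.0186 0.154 ] [180.    0.   70.4] 35.27
-150.0 [-2.7 -3.1  1.1] [0.5831 0.0188 0.154 ] [180.    0.   40.4] 35.84
-180.0 [-2.6 -2.4  1.2] [0.5829 0.019  0.154 ] [-180.     0.    10.4] 36.41
```

Very low forces. Release, back away and check.

Run:
```python
from dry import *
fingers.gripper_to(.5); p=robot.current_tool_pos(); robot.line_to([p[0],p[1],.27],velocity=.2); robot.pause(.2)
im,K,T=wshot("wend1"); print(bar(im,K,T))
robot.move_to([.5833,.019,.27],[180,0,180]); robot.pause(.3); im,K,T=wshot("wend"); print(bar(im,K,T))
A=np.array([.5833,.0190]); a=np.radians(10.2)
for s in (1,-1): print(proj(K,T,[*(A+s*.0995*np.array([np.cos(a),np.sin(a)])),.046]))
print(robot.current_time_s())
v=cv2.resize(im[40:340,80:480],(800,600),interpolation=3); cv2.imwrite("pics/end_v.png",np.clip(v[:,:,::-1]*1.5,0,255))
```

```text
(array([585.3,  18.9]), array([79.9, 15.2]), np.float64(10.117409774904672))
(array([581. ,  18.2]), array([79.9, 15.5]), np.float64(9.968867672726986))
[[296.46784228 260.93234935]]
[[266.15611145  95.72792379]]
40.475[ WARN:0@4.388] global loadsave.cpp:1063 imwrite_ Unsupported depth image for selected encoder is fallbacked to CV_8U.
```

View pics/end_v.png

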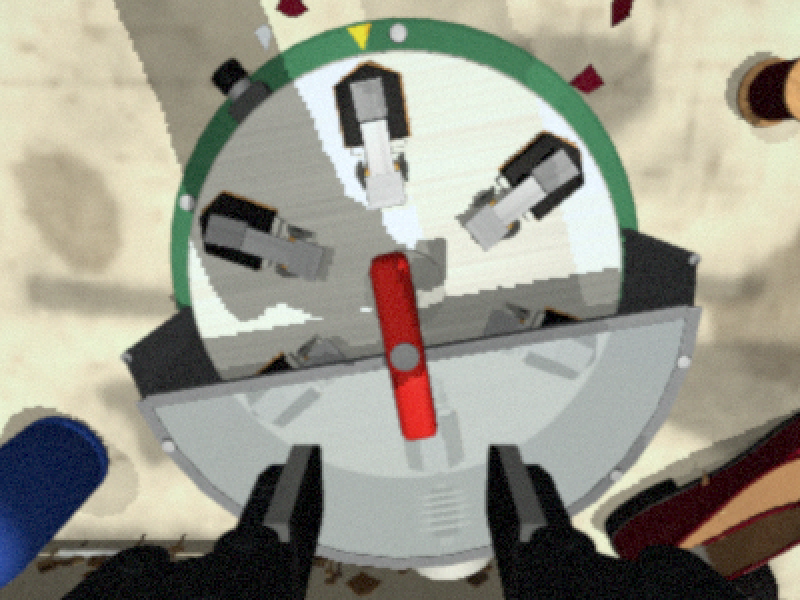

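```bash
python3 -c "
from station import workorder
print(workorder.close_job())"
```

```text
the job is handed in; nothing more can be done
None
```

The job is handed in: the heel tip was slid under the clip until it stopped against the stop, and its place is now at the very back in front of the duct. The final picture shows the handle lined up with the back mark, but the tip itself is hidden under the shroud there. It took about 40 s, with no high forces and nothing else moved.

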